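Seat the jeweller's bench pin and tighten its thumbscrew

TASK

The wooden bench pin has slipped part way out of its clamp: with a fingertip push its front end until it is fully home, and only then tighten the winged brass thumbscrew on top of the clamp, clockwise seen from above, until it comes to its stop, by stroking its wings round with a fingertip again and again. Never hold the pin or the thumbscrew between two fingers, leave everything else on the bench where it is, and finish with the hand clear.

Things in the scene. Friction and masses are not known exactly. Their poses are not given: they have to be found in the camera images.
- clamp: dark steel clamp block fixed to the bench. Origin on the bench top, straight under the vertical thumbscrew axis; x to the back of the clamp, -x the front, where the pin sticks out (roughly towards the robot); z up. Sizes in mm in this frame: base x -50 to 60, y -55 to 55, 22 high; post at the back x 45 to 60, y -16 to 16, up to z 106
- deck (a point): on the screw axis at the level of the deck's top, 62 mm above the bench; the deck under the wings covers x -30 to 60, y -44 to 44 of the clamp
- bearing_end (a point): top of the bearing arm on the screw axis, 106 mm above the bench. The arm, 12 wide and 9 thick, runs from the back post forward over the wings and ends here in a boss of radius 8. A finger can go round the front and both sides of the screw but not past the back: it must lift, go back and stroke again. The wings pass freely under the arm
- thumbscrew (a joint): angle (rad) the brass thumbscrew has been turned clockwise from above; 7.6 is its stop, tight; it starts between 0 and 3. At 0 its wings lie along the clamp's x; at value q the wing line is turned by -q about the clamp's z. It stays where it is left, turns with about 0.05 N m (2 N at a wing) at constant height, and drives a pressure shoe down on the pin's tail
- wing_mid (a point): middle of the taller part of one wing, 26 mm from the screw axis, 80 above the bench; the other wing is opposite. Wings: upright, 7 thick, out to radius 36; from radius 17 outwards they stand z 69 to 91 above the bench, nearer in only up to z 80. Hub 18 wide across, between the wings
- bench_pin (a joint): how far (m) the wooden bench pin is drawn out of the clamp towards the clamp's -x; 0 is fully home against its stop. It slides stiffly with about 2.5 N and stays where it is left. It starts 0.020 to 0.036 out
- pin_front (a point): middle of the front end of the bench pin, 31 above the bench. The pin is 60 wide, 18 thick (z 22 to 40), with free space under its front; home, its front end is 115 in front of the screw axis. A saw slot 6 wide and 15 deep is cut into the middle of the front end
- ring_cone: upright aluminium ring cone on a round foot, 48 wide, 100 tall (mm); bystander, origin at the centre of its underside
- gold_ring: small loose finger ring lying flat, 23 across, 6 high (mm); bystander, origin at the centre of its underside
- hammer: small hammer lying flat, 200 long, along its x axis (mm); bystander, origin at the middle of its underside
- stone_bowl: white bowl of amber stones, 84 across, 24 high (mm); bystander, origin at the centre of its underside
- paste_jar: closed jar of polishing paste, 54 across, 50 high (mm); bystander, origin at the centre of its underside
- loupe: folding loupe: black cylinder 32 across, 26 high, with a steel shield 45 out along its x axis (mm); bystander, origin at the centre of its underside
- handpiece: rotary handpiece lying along its x axis on a rubber cradle, 155 long, 35 high (mm); bystander, origin at the centre of its underside
Not all that is in view belongs to the job. What is shaped like the clamp but orange or purple is not meant.

How it is judged (in metres and radians):
On the way, in this order (a step that is already met when the one before it is completed fails the run):
1. the bench pin is fully home (within 3 mm) while the thumbscrew is not yet tight (value of joint bench_pin below 0.003 m and value of joint thumbscrew below 7.3 rad), for 0.2 s.
2. the thumbscrew is turned to its stop (within 0.2 rad) (value of joint thumbscrew above 7.4 rad), for 0.2 s.
At the end, for the whole second after the job is handed in: bench pin within 3 mm of home, thumbscrew within 0.2 rad of its stop and at rest (value of joint bench_pin below 0.003 m and value of joint thumbscrew above 7.4 rad and velocity of joint thumbscrew below 0.1 rad/s); the robot touches nothing.
It fails at once if the thumbscrew is held between two fingers (both flanks pressed at once, over 2 N each) ((contact force between the fingers and thumbscrew_c0 above 2 N or contact force between the fingers and thumbscrew_c1 above 2 N or contact force between the fingers and thumbscrew_c2 above 2 N or contact force between the fingers and thumbscrew_c3 above 2 N or contact force between the fingers and thumbscrew_c4 above 2 N) and (contact force between the fingers and thumbscrew_c5 above 2 N or contact force between the fingers and thumbscrew_c6 above 2 N or contact force between the fingers and thumbscrew_c7 above 2 N or contact force between the fingers and thumbscrew_c8 above 2 N or contact force between the fingers and thumbscrew_c9 above 2 N)).
It fails at once if the bench pin is held by both long edges at once (over 2 N each) (contact force between the fingers and bench_pin_c3 above 2 N and contact force between the fingers and bench_pin_c4 above 2 N).
It fails at once if the thumbscrew is well tightened (past 4.5 rad) before the pin is home (value of joint thumbscrew above 4.5 rad and value of joint bench_pin above 0.006 m).
It fails at once if a bystander is moved by more than 20 mm or lifted (distance of any of ring_cone, gold_ring, hammer, stone_bowl, paste_jar, loupe, handpiece from where it was at the start of the episode above 0.02 m).
It also fails if it takes over 64 s, if anything falls off the work surface, if the arm or the gripper's body presses on something with over 40 N, if the wrist force passes 120 N, or if a joint passes its speed limit or range.

ROBOT

A 6-joint arm with a two-finger parallel gripper is mounted at the origin on the work surface. World frame = base frame: x ahead of the robot, y to its left, z up, the work surface at z = 0. Lengths are in m, angles in degrees, forces in N, time in s.
With the tool pointing down it reaches from about 0.4 to 0.825 m from the base axis. Payload 7 kg.
Tool frame: the origin (TCP) lies midway between the tips of the shut fingers; the grasp point (between the pads) lies 19 mm behind it; z points along the fingers, y is the direction in which the jaws open and shut (so a half turn about z gives the same grasp; the last joint's range is limited). The gripper opens to 88 mm and grips with 3 to 60 N. Pads are 19 mm wide; open, the fingers measure 130 mm over their backs; the gripper's body (78 mm by 193 mm) begins 47 mm behind the grasp point.
Start: joints at [84.116, 20.546, 0.682, 0, -70.136, -16.507], TCP at [0.257, 0.624, 0.227] pointing down, gripper open.
Joint ranges: [-176.03, 176.03], [-82.01, 121.73], [-58.28, 71.71], [-173.87, 95.51], [-174.79, -0.11], [-173.66, 173.66]. Speed limits (degrees/s): [136.94, 136.94, 172.46, 180, 180, 180].

INTERFACE

Orientations are given as a 3x3 rotation matrix whose columns are the frame's x, y, z axes.
In Python, from rig import robot gives the robot as it stands. Calls block until the motion is done:
- robot.goto(position, orientation): joint-space move of the TCP to a pose.
- robot.servo_line(position, ori=None, speed=0.15): straight line of the TCP; ori=None keeps the orientation; speed is the mean speed in m/s.
- robot.movej(angles): joint-space move.
- robot.move_gripper(opening): opening from 0.0 (shut) to 1.0 (fully open); the grip force is fixed at half the most; returns when the fingers have stopped.
- robot.dwell(seconds).
- robot.ik(position, orientation): joint angles nearest the present ones, or None.
- robot.grab_frame(name): name is "scene" or "top" or "wrist"; returns (picture, depth): 400x640x3 uint8, red, green, blue; 400x640 float32, m along the optical axis (not along the pixel's ray), 0 where there is no reading.
- robot.camera_info(name): a dict with "vfov" (degrees; the focal length in pixels is half the picture's height over the tangent of half this angle, whatever the lens; pixels are square), "cx", "cy" (the principal point, pixels), "view" (4x4, takes a point from world to camera coordinates); the wrist camera has in their place "T_tool_cam" (4x4, takes a point from camera to tool coordinates, whose origin is the TCP and whose axes are the flange's). Camera axes: x right, y down, z forward; pixel columns grow to the right and rows downward; lengths in m; the calibration is good to about 2 mm. A picture is of the moment at which its call begins: read the wrist's pose just before it. camera_info takes no time and is no camera call.
A pose or a line that the arm cannot do raises robot.Unreachable and nothing moves.
- robot.job_done(): hands the job in, once; it reports no verdict.
Readings, each from a call of its own:
- robot.read_t(): time.
- robot.read_qpos(): joint angles.
- robot.read_qvel(): joint speeds.
- robot.read_effort(): joint torques, N m.
- robot.read_position(): TCP position.
- robot.read_tcp_rot(): TCP orientation.
- robot.read_force(): force on the tool from outside, world axes, zero at the start.
- robot.read_ft_torque(): the same for the moment, N m.
- robot.read_grip_width(): opening from 0.0 (shut) to 1.0 (fully open).
Only numpy, scipy, OpenCV 4.12 (cv2) and the standard library are available. Lean on these libraries where they do the work, as an engineer would, in place of code of your own. Each camera call takes 0.05 s, during which the arm holds its last target.

## Working session

There is one attempt and no reset: what is moved stays moved. The work goes in short steps, each a Python script; the robot and the scene stay as the last script left them, time stands still between calls to the robot, and variables do not carry over. Pictures are saved under pics/ and viewed, and the job is handed in when it is done.

```bash
ls; mkdir -p pics
python3 - <<'E'
from rig import robot
import cv2,numpy as np
print(robot.read_t())
for n in ["scene","top"]:
    im,d=robot.grab_frame(n); cv2.imwrite(f"pics/{n}0.png",im[:,:,::-1]); np.save(f"{n}0.npy",d)
    i=robot.camera_info(n); print(n,i["vfov"],i["cx"],i["cy"],np.array(i["view"]).round(3).tolist())
print(robot.camera_info("wrist")); print(robot.read_force(), robot.read_tcp_rot())
E
```

```text
pics
0.0
scene 53.412513340434934 321.5019420596306 193.61052153873194 [[-0.892, 0.452, -0.023, 0.428], [0.262, 0.475, -0.84, -0.031], [-0.368, -0.755, -0.542, 1.215], [0.0, 0.0, 0.0, 1.0]]
top 54.803251197830825 320.3983163939403 197.75970735668417 [[-0.005, -1.0, 0.009, 0.001], [-0.982, 0.004, -0.189, 0.484], [0.189, -0.01, -0.982, 1.011], [0.0, 0.0, 0.0, 1.0]]
{'vfov': 66.48459084763795, 'cx': 322.8404356296821, 'cy': 204.18825767071115, 'T_tool_cam': array([[-2.65665207e-04, -9.68490901e-01, -2.49048798e-01,
         6.80819198e-02],
       [ 9.99999897e-01, -3.48826908e-04,  2.89784603e-04,
        -9.01693699e-04],
       [-3.67528673e-04, -2.49048696e-01,  9.68490894e-01,
        -1.57287743e-01],
       [ 0.00000000e+00,  0.00000000e+00,  0.00000000e+00,
         1.00000000e+00]])}
[ 0.58423727 -0.10594565  0.33166494] [[ 9.24563246e-01 -3.81028358e-01 -4.42175298e-04]
 [-3.81028595e-01 -9.24562201e-01 -1.39528044e-03]
 [ 1.22822850e-04  1.45850645e-03 -9.99998929e-01]]
```

View pics/scene0.png

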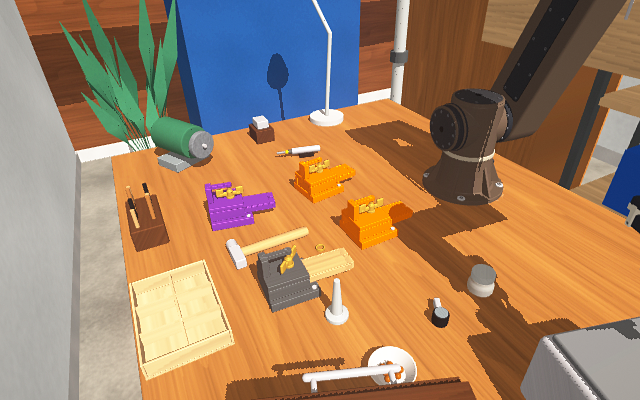

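View pics/top0.png

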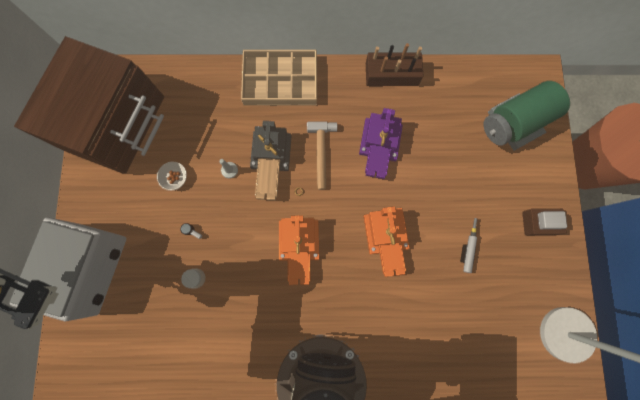

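The clamp candidates are dark steel (270,150), purple (380,140), orange (298,245) and orange (388,240) in the top view. Dark steel is the one described, with a wooden pin at (267,180). I'll confirm that in crops.

```bash
cat > h.py <<'E'
import numpy as np,cv2
from rig import robot
def K(i): 
    f=200/np.tan(np.radians(i["vfov"])/2); return f,i["cx"],i["cy"]
def cloud(n,d):
    i=robot.camera_info(n);f,cx,cy=K(i)
    v,u=np.mgrid[:400,:640]; P=np.stack([(u-cx)/f*d,(v-cy)/f*d,d],-1)
    V=np.array(i["view"]); return (P-V[:3,3])@V[:3,:3]
def proj(n,p):
    i=robot.camera_info(n);f,cx,cy=K(i);V=np.array(i["view"]);c=V[:3,:3]@np.array(p)+V[:3,3]
    return c[0]/c[2]*f+cx,c[1]/c[2]*f+cy
E
python3 - <<'E'
from h import *
d=np.load("top0.npy");W=cloud("top",d)
for u,v in [(270,150),(267,185),(262,197),(267,128),(257,185),(278,185),(229,170),(298,191),(320,160),(172,176),(186,229),(193,279),(280,120),(70,270),(20,295),(100,110)]: print(u,v,W[v,u].round(3))
print(proj("top",robot.read_position()),proj("scene",robot.read_position()))
im=cv2.imread("pics/top0.png");cv2.imwrite("pics/ctop.png",cv2.resize(im[100:220,200:350],None,fx=5,fy=5,interpolation=2))
im=cv2.imread("pics/scene0.png");cv2.imwrite("pics/cscene.png",cv2.resize(im[220:330,220:370],None,fx=5,fy=5,interpolation=2))
E
```

```text
270 150 [0.617 0.138 0.059]
267 185 [0.522 0.147 0.039]
262 197 [0.488 0.16  0.04 ]
267 128 [0.665 0.142 0.101]
257 185 [0.522 0.174 0.04 ]
278 185 [0.531 0.12  0.001]
229 170 [0.567 0.255 0.033]
298 191 [ 0.514  0.063 -0.006]
320 160 [ 0.598 -0.001  0.023]
172 176 [0.555 0.42  0.015]
186 229 [0.402 0.367 0.027]
193 279 [0.268 0.334 0.048]
280 120 [ 0.73   0.117 -0.002]
70 270 [0.292 0.593 0.151]
20 295 [0.235 0.702 0.151]
100 110 [0.675 0.536 0.198]
(np.float64(31.971766764169217), np.float64(286.52170678816685)) (np.float64(679.927553112452), np.float64(301.7615480704582))
```

View pics/ctop.png

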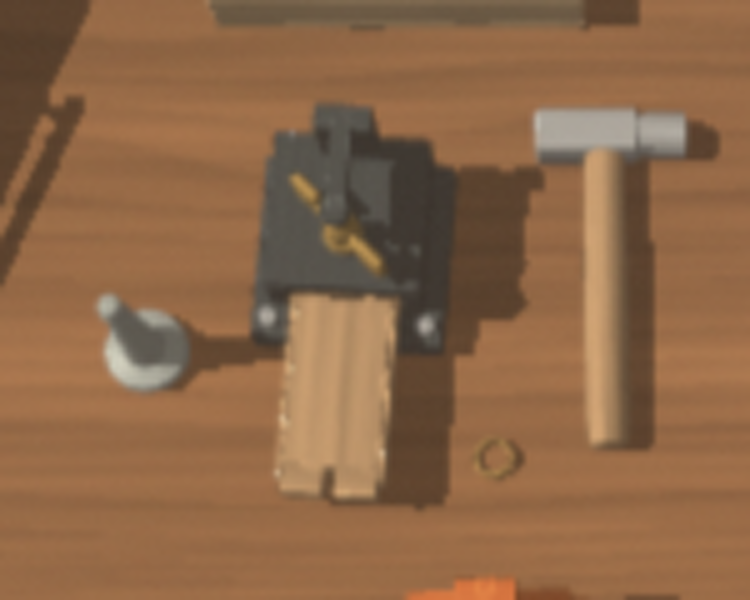

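View pics/cscene.png

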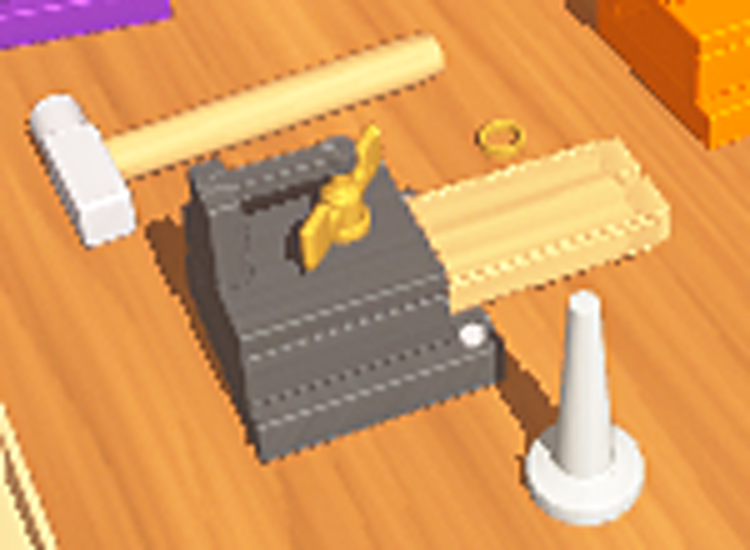

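The top crop shows the dark steel clamp: boss at about (267,141), wings from (259,136) to (276,154), wooden pin with slotted front at about (266,198). This is the one meant, since the others are painted. Next I'll shut the gripper and look at it from above with the wrist camera.

```bash
cat >> h.py <<'E'
def ray(n,u,v,z,T=None):
    i=robot.camera_info(n);f,cx,cy=K(i);r=np.array([(u-cx)/f,(v-cy)/f,1.])
    if n=="wrist":
        M=T@np.array(i["T_tool_cam"])
    else: M=np.linalg.inv(np.array(i["view"]))
    o=M[:3,3];dd=M[:3,:3]@r
    return o+dd*(z-o[2])/dd[2]
def R(yawdeg):
    a=np.radians(yawdeg);c,s=np.cos(a),np.sin(a)
    return np.array([[c,s,0],[s,-c,0],[0,0,-1.]])
def tcp():
    T=np.eye(4);T[:3,:3]=robot.read_tcp_rot();T[:3,3]=robot.read_position();return T
E
python3 - <<'E'
from h import *
print("boss",ray("top",267.4,141,.106),"pin",ray("top",255.6,199,.04),ray("top",275.5,199,.04), ray("top",280,159,.04),ray("top",258.4,158.4,.04))
p=[0.52,0.145,0.30]
print(robot.ik(p,R(-5)))
robot.move_gripper(0.0)
robot.goto([0.50,0.145,0.28],R(-5))
T=tcp();im,d=robot.grab_frame("wrist")
np.savez("w1.npz",T=T,d=d,im=im);cv2.imwrite("pics/w1.png",im[:,:,::-1])
print(robot.read_t(),robot.read_qpos(),T.round(4).tolist())
E
```

```text
boss [0.62671964 0.13925521 0.106     ] pin [0.48261905 0.17701359 0.04      ] [0.48241379 0.12231437 0.04      ] [0.59674602 0.1115752  0.04      ] [0.59866264 0.17220934 0.04      ]
[ 36.39225383   5.41096792  -9.54933587   0.         -75.03969621
  48.60774617]
3.525 [ 3.78548082e+01  4.06718692e+00 -1.36407554e+01 -4.32829627e-03
 -7.23059475e+01  4.71925957e+01] [[0.9962, -0.0866, -0.0002, 0.5], [-0.0866, -0.9962, -0.0001, 0.1456], [-0.0001, 0.0001, -1.0, 0.2799], [0.0, 0.0, 0.0, 1.0]]
```

View pics/w1.png

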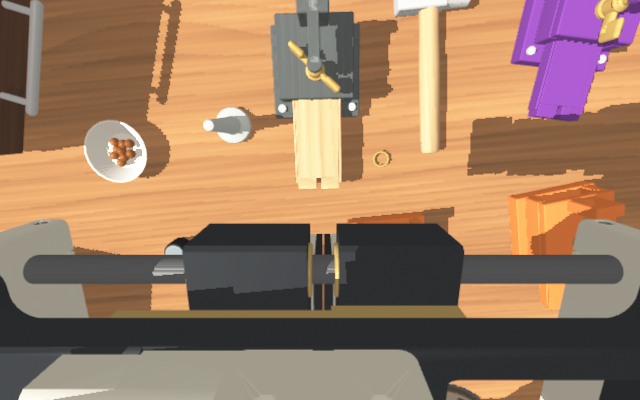

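Run:
```python
from h import *
print(robot.read_grip_width())
z=np.load("w1.npz");im=z["im"][:,:,::-1];d=z["d"];T=z["T"]
cv2.imwrite("pics/w1c.png",cv2.resize(im[0:200,235:400],None,fx=4,fy=3,interpolation=2)[:600])
cv2.imwrite("pics/w1d.png",cv2.resize(im[0:120,240:390],None,fx=5,fy=5,interpolation=2))
i=robot.camera_info("wrist");f,cx,cy=K(i);v,u=np.mgrid[:400,:640]
P=np.stack([(u-cx)/f*d,(v-cy)/f*d,d],-1);M=T@i["T_tool_cam"];W=P@M[:3,:3].T+M[:3,3]
# tool frame for finger pixels
Pt=P@np.array(i["T_tool_cam"])[:3,:3].T+np.array(i["T_tool_cam"])[:3,3]
for a in [(250,235),(250,270),(310,270),(320,240),(330,240),(337,270),(250,300),(190,290),(460,290),(305,228),(210,226)]: print(a,Pt[a[1],a[0]].round(3))
for a in [(300,120),(318,187),(315,65),(230,120)]: print(a,W[a[1],a[0]].round(4))
```

```text
0.004215430425891501
(250, 235) [ 0.04 -0.02 -0.08]
(250, 270) [ 0.034 -0.018 -0.089]
(310, 270) [ 0.032 -0.004 -0.085]
(320, 240) [ 0.011 -0.002 -0.009]
(330, 240) [ 0.009  0.003 -0.004]
(337, 270) [ 0.032  0.003 -0.086]
(250, 300) [ 0.026 -0.019 -0.089]
(190, 290) [ 0.028 -0.034 -0.088]
(460, 290) [-0.186  0.219  0.28 ]
(305, 228) [ 0.04  -0.006 -0.074]
(210, 226) [ 0.04  -0.033 -0.073]
(300, 120) [0.5774 0.1679 0.0394]
(318, 187) [4.825e-01 1.545e-01 4.000e-04]
(315, 65) [0.6274 0.1427 0.1065]
(230, 120) [0.5849 0.2546 0.0428]
```

View pics/w1d.png

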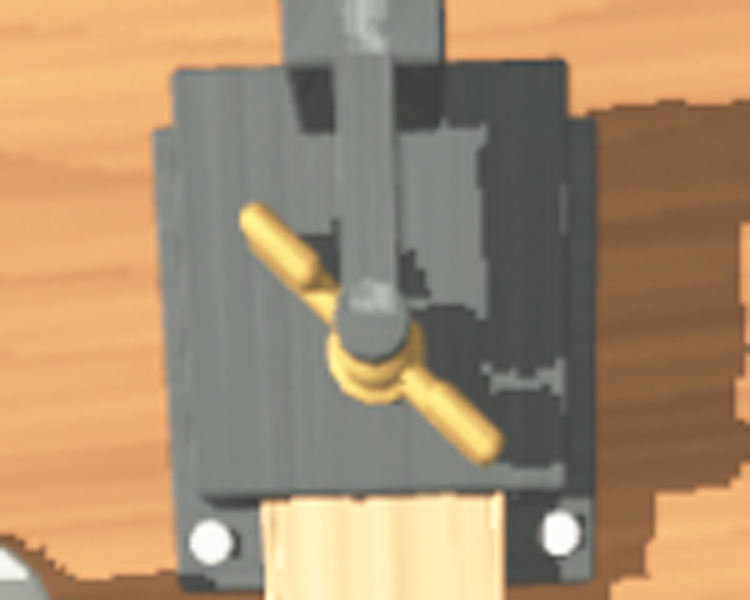

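View pics/w1c.png

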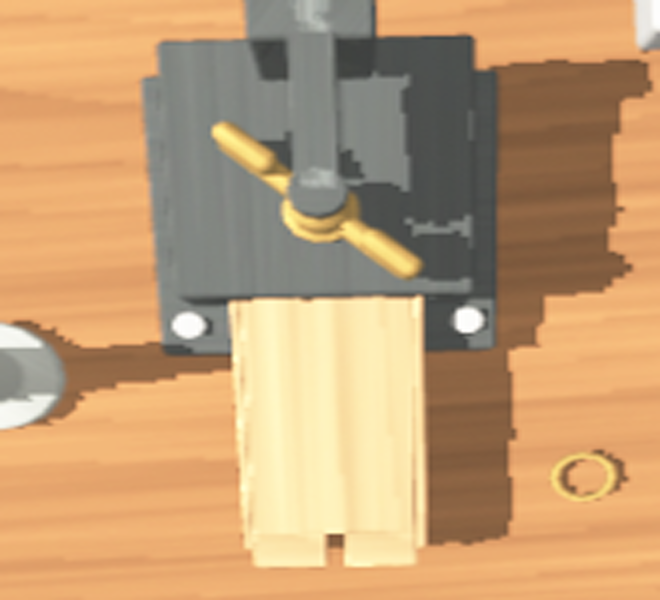

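Wrist view: boss at (314,64), wing tips at (289,42) and (338,91), pin front top edge from (297.5,178) to (339.5,178), cone to the left, ring to the right. Now to turn these into a clamp pose.

Run:
```python
from h import *
T=np.load("w1.npz")["T"]
r=lambda u,v,z:ray("wrist",u,v,z,T)[:2]
b=r(314.4,64.4,.106);print("boss",b)
fl,fr=r(297.5,178.3,.04),r(339.5,177.7,.04);bl,br=r(292.5,100,.04),r(341.2,99,.04)
print("front",fl,fr,"w",np.linalg.norm(fl-fr),"back",bl,br)
print("bottom",r(298,189,.022),r(339,188.7,.022))
for a,c in((fl,bl),(fr,br)):
    e=c-a;print("yaw",np.degrees(np.arctan2(e[1],e[0])))
e=fl-fr;print("yaw",np.degrees(np.arctan2(-e[0],e[1])))
w1,w2=r(289,42,.091),r(338.4,91.5,.091);e=w1-w2;print("wings",w1,w2,(w1+w2)/2,np.linalg.norm(e),np.degrees(np.arctan2(e[1],e[0])))
# deck corners z .062 (back-left, back-right, front-right front-left)
for u,v in((174,72),(567,62),(563,487),(203,495)): print("deck",r(240+u/5,v/5,.062))
for u,v in((154,130),(597,118),(594,578),(180,588)): print("base",r(240+u/5,v/5,.022))
```

```text
boss [0.62805259 0.14325715]
front [0.5041713  0.17896998] [0.50015964 0.12388411] w 0.05523175985954877 back [0.60190102 0.17461394] [0.59784636 0.11459848]
bottom [0.48629821 0.1816466 ] [0.48177104 0.12496292]
yaw -2.552116082489866
yaw -5.429943737619015
yaw -4.165248515207849
wings [0.65425908 0.16746397] [0.60188163 0.12032908] [0.62807036 0.14389652] 0.07046343329005657 41.984309387167194
deck [0.69008044 0.18208204]
deck [0.6845708  0.09628128]
deck [0.5968109  0.10266517]
deck [0.60233541 0.18640712]
base [0.69098902 0.19299647]
base [0.68423531 0.08505751]
base [0.5766648  0.09199489]
base [0.58356833 0.20012755]
```

Run:
```python
from h import *
W=cloud("top",np.load("top0.npy"))
c,s=np.cos(np.radians(-3.7)),np.sin(np.radians(-3.7));Rz=np.array([[c,-s],[s,c]]);A=np.array([.6282,.1433])
L=(W[...,:2]-A)@Rz
T=np.load("w1.npz")["T"]
for u in(298,339): print("front local",(ray("wrist",u,189,.04,T)[:2]-A)@Rz)
for z in(.04,.06,.08,.095):
  m=(W[...,2]>z)&(W[...,2]<.15)&(L[...,0]>-.3)&(L[...,0]<-.06)&(abs(L[...,1])<.15)
  for nm,mm in(("cone",m&(L[...,1]>.06)),("rest",m&(L[...,1]<.06))):
    if mm.any(): print(z,nm,mm.sum(),L[mm].min(0).round(3),L[mm].max(0).round(3))
```

```text
front local [-0.14042348  0.0275472 ]
front local [-0.14165179 -0.02684142]
0.04 cone 52 [-0.069  0.105] [-0.06   0.122]
0.04 rest 1323 [-0.3   -0.145] [-0.061  0.027]
0.06 cone 35 [-0.068  0.105] [-0.06   0.119]
0.06 rest 830 [-0.289 -0.145] [-0.193 -0.055]
0.08 cone 18 [-0.067  0.108] [-0.06   0.117]
0.08 rest 217 [-0.287 -0.112] [-0.193 -0.081]
0.095 cone 7 [-0.064  0.11 ] [-0.061  0.117]
0.095 rest 183 [-0.261 -0.112] [-0.193 -0.081]
```

Axis (0.628, 0.143), yaw -3.7°, pin about 26 mm out, and q ≈ 2.34 rad, all within the stated ranges. I'll push with the jaw axis along the pin, because that keeps the gripper body clear of both the cone and the orange clamp.

```bash
cat >> h.py <<'E'
YAW=-3.7;A=np.array([.6282,.1433])
_c,_s=np.cos(np.radians(YAW)),np.sin(np.radians(YAW));RZ=np.array([[_c,-_s],[_s,_c]])
def w(x,y,z): return np.r_[RZ@[x,y]+A,z]
def loc(): 
    p=robot.read_position(); return np.r_[RZ.T@(np.array(p[:2])-A),p[2]]
def fl(): 
    f=robot.read_force(); return np.r_[RZ.T@f[:2],f[2]].round(2)
E
python3 - <<'E'
from h import *
o=R(YAW-90)
robot.goto(w(-.185,0,.15),o)
robot.servo_line(w(-.185,0,.031),o,speed=.1)
print(robot.read_t(),loc().round(4),fl(),robot.read_qpos().round(1))
robot.servo_line(w(-.166,0,.031),o,speed=.06);f0=fl();print(loc().round(4),f0)
x=-.166
while x<-.138:
    x+=.004; robot.servo_line(w(x,0,.031),o,speed=.04); f=fl();print(loc().round(4),f)
    if f[0]-f0[0]<-15: break
print(robot.read_t())
E
```

```text
6.325 [-0.1847  0.0003  0.0315] [-0.05  0.04  1.27] [ 43.4  14.6 -38.6   0.  -36.7 -47.1]
[-0.1657 -0.0002  0.0309] [ 1.04 -0.61  0.14]
[-0.1619 -0.      0.031 ] [-0.15  0.87 -0.13]
[-0.1578  0.      0.031 ] [-0.02  0.17 -0.8 ]
[-1.539e-01 -1.000e-04  3.090e-02] [-0.68 -0.34  0.38]
[-0.1498 -0.      0.0309] [-0.44 -0.12 -1.37]
[-1.456e-01  1.000e-04  3.100e-02] [-0.68 -0.12 -0.59]
[-1.415e-01  1.000e-04  3.100e-02] [ 0.7  -0.26 -0.66]
[-1.376e-01  1.000e-04  3.100e-02] [-0.04 -0.05 -0.69]
8.5417
```

Run:
```python
from h import *
for n in("scene","top"):
    im,d=robot.grab_frame(n);np.save(n+"1.npy",d);cv2.imwrite(f"pics/{n}1.png",im[:,:,::-1])
a=cv2.imread("pics/scene1.png")[180:330,220:420];cv2.imwrite("pics/p1.png",cv2.resize(a,None,fx=4,fy=4,interpolation=2))
```

```text
(no output)
```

View pics/p1.png

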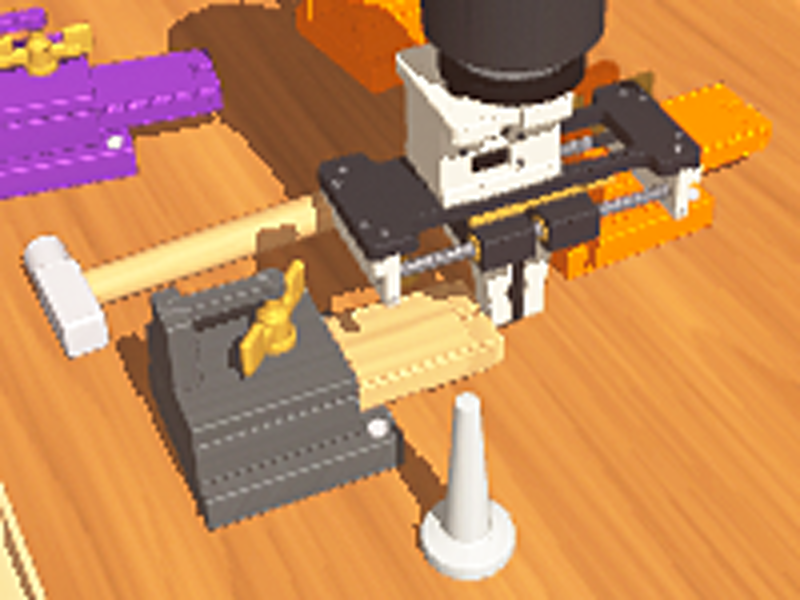

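The fingers are at the pin's front end and the pin looks shorter. The hand is clear of everything else. I'll carry on in small steps until the stop is felt.

Run:
```python
from h import *
o=R(YAW-90);x=-.1380
while x<-.118:
    x+=.002; robot.servo_line(w(x,0,.031),o,speed=.03); f=fl();print(round(x,3),loc().round(4),f)
    if f[0]<-9: break
print(robot.read_t())
```

```text
-0.136 [-1.359e-01  1.000e-04  3.110e-02] [-0.46  0.05  0.2 ]
-0.134 [-0.1339  0.      0.031 ] [-1.15  0.39  1.2 ]
-0.132 [-0.1319 -0.      0.031 ] [-1.24  0.97  1.42]
-0.13 [-0.1309 -0.0003  0.0308] [-6.44  1.72  4.35]
-0.128 [-0.1308 -0.0005  0.0306] [-16.77   5.82  10.12]
9.8917
```

Run:
```python
from h import *
o=R(YAW-90)
robot.servo_line(w(-.150,0,.031),o,speed=.08);print(fl())
robot.servo_line(w(-.150,0,.16),o,speed=.2)
# stroke start overhead; also view wrist
F=-105
robot.goto(w(-.10,0.0,.20),R(YAW))
T=tcp();im,d=robot.grab_frame("wrist");np.savez("w2.npz",T=T,d=d,im=im);cv2.imwrite("pics/w2.png",im[:,:,::-1])
print(robot.read_t(),robot.read_qpos().round(1))
```

```text
[-0.26  0.02  0.24]
12.6167 [ 36.3   9.9 -17.6  -0.  -62.6  50. ]
```

View pics/w2.png

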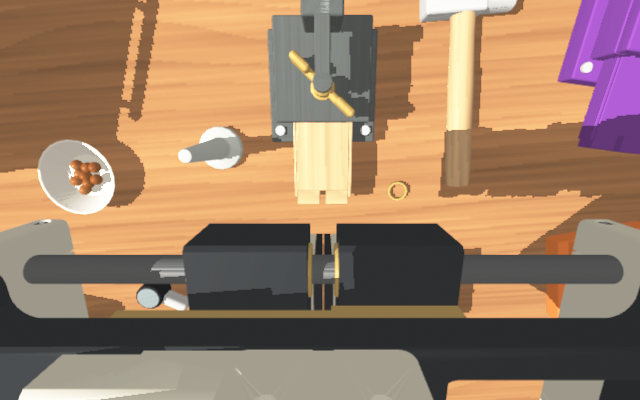

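Run:
```python
from h import *
z=np.load("w2.npz");T=z["T"];cv2.imwrite("pics/w2c.png",cv2.resize(z["im"][40:220,260:385,::-1],None,fx=4,fy=3.3,interpolation=2))
L=lambda u,v,h:(RZ.T@(ray("wrist",u,v,h,T)[:2]-A)).round(4)
print(L(298,203.5,.04),L(348,203.5,.04),"boss",L(321.5,83,.106),"wing",L(291,53.5,.091),L(352.5,113.5,.091))
a,b=L(291,53.5,.091),L(352.5,113.5,.091);print(np.degrees(np.arctan2(*(a-b)[::-1])),(a+b)/2)
```

```text
[-0.1128  0.0267] [-0.1129 -0.0269] boss [-0.0003  0.001 ] wing [0.0237 0.0253] [-0.0223 -0.0247]
47.38594403038881 [0.0007 0.0003]
```

View pics/w2c.png

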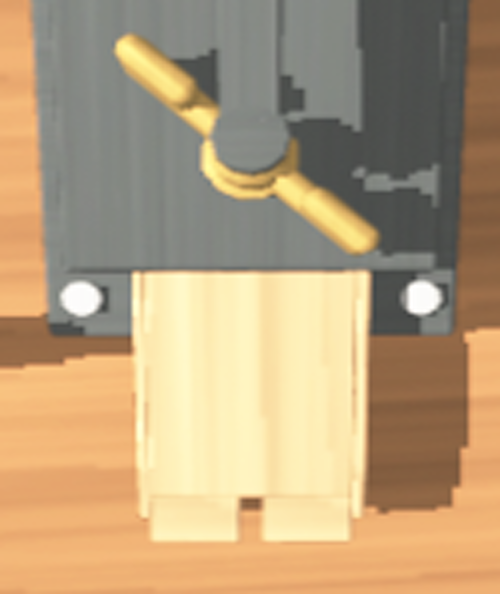

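The pin front measures -113 mm (home is -115, calibration about 2 mm) and a firm stop was felt. The wings haven't moved (ψ ≈ -133.5°). Now the first stroke, with the finger turning along with the wing.

```bash
cat >> h.py <<'E'
def u_(a): a=np.radians(a);return np.array([np.cos(a),np.sin(a)])
RR=.032;ZT=.075
def fp(psi,d,z=ZT): 
    p=RR*u_(psi)+d*u_(psi+90); return w(p[0],p[1],z),R(psi+90+YAW)
def tang(psi): # force along ccw normal (resists cw push => +), N
    f=fl(); return round(float(f[:2]@u_(psi+90)),2), f
E
python3 - <<'E'
from h import *
for s in(-134,-200,-260,-300,-310):
    q=robot.ik(*fp(s,.013));print(s,None if q is None else q.round(0))
P,o=fp(-134,.025)
robot.goto(np.r_[P[:2],.13],o)
robot.servo_line(P,o,speed=.1);print(robot.read_t(),loc().round(4),tang(-134))
for d in(.019,.015,.0125):
    robot.servo_line(*fp(-134,d),speed=.04);print(d,tang(-134))
for s in range(-144,-175,-10):
    robot.servo_line(*fp(s,.0125),speed=.04);print(s,tang(s))
im,d=robot.grab_frame("top");cv2.imwrite("pics/t2.png",cv2.resize(im[80:220,180:360,::-1],None,fx=4,fy=4,interpolation=2))
im,d=robot.grab_frame("scene");cv2.imwrite("pics/s2.png",cv2.resize(im[180:330,220:400,::-1],None,fx=4,fy=4,interpolation=2))
print(robot.read_t())
E
```

```text
-134 [ 28.  23. -17.   0. -50.  14.]
-200 [ 32.  22. -18.   0. -49. -56.]
-260 [  33.   24.  -15.    0.  -51. -117.]
-300 [  32.   26.  -12.    0.  -52. -156.]
-310 [  32.   27.  -11.    0.  -52. -166.]
13.95 [-0.0039 -0.04    0.0757] (0.33, array([ 0.23, -0.24,  0.59]))
0.019 (0.33, array([-0.06, -0.53, -0.47]))
0.015 (-1.26, array([-0.79,  0.99, -0.07]))
0.0125 (1.43, array([ 0.83, -1.2 ,  0.45]))
-144 (2.28, array([ 0.7 , -2.31, -0.66]))
-154 (2.68, array([ 0.17, -2.9 ,  0.46]))
-164 (2.07, array([-0.42, -2.27,  1.25]))
-174 (2.44, array([-1.15, -2.57,  1.07]))
16.15
```

View pics/s2.png

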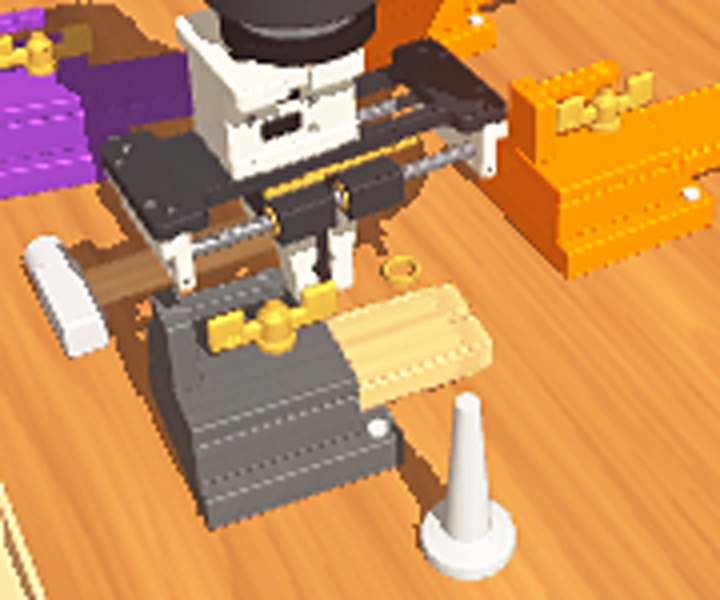

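The wing now lies nearly along the clamp's x axis, with the finger behind it and about 2.5 N of resistance, so the stroke works. I'll finish it.

Run:
```python
from h import *
for s in list(range(-186,-300,-12))+[-302]:
    robot.servo_line(*fp(s,.0125),speed=.045);t=tang(s);print(s,t[0],end=' ')
    if abs(t[0])>15: break
robot.servo_line(*fp(s,.022),speed=.08)
P,o=fp(s,.022);robot.servo_line(np.r_[P[:2],.125],o,speed=.2)
P,o=fp(-122,.030);robot.goto(np.r_[P[:2],.125],o)
im,d=robot.grab_frame("scene");cv2.imwrite("pics/s3.png",cv2.resize(im[180:330,220:400,::-1],None,fx=4,fy=4,interpolation=2))
print(robot.read_t(),fl())
```

```text
-186 1.46 -198 2.03 -210 1.89 -222 1.72 -234 1.44 -246 1.5 -258 1.37 -270 1.34 -282 1.36 -294 1.77 -302 2.05 23.4833 [-0.21 -0.27 -0.43]
```

View pics/s3.png

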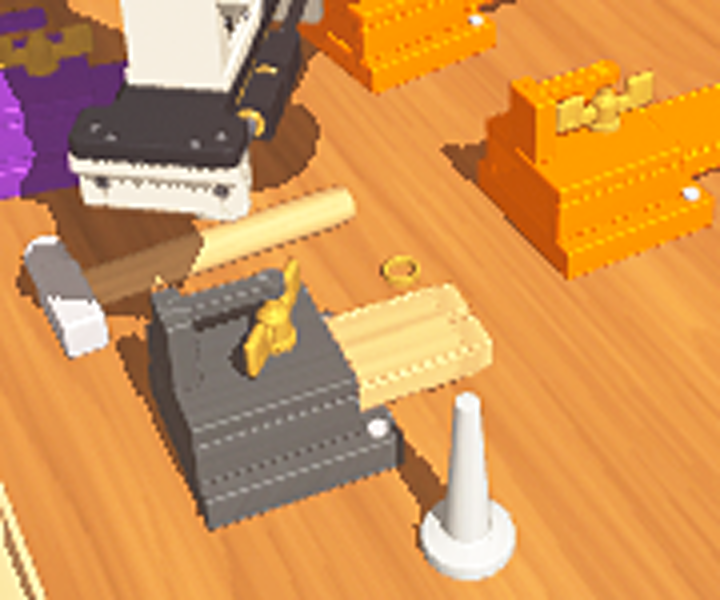

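The wings stand at about -302°/-122° as planned, and the pin and bystanders haven't moved. Second stroke now.

Run:
```python
from h import *
P,o=fp(-122,.027);robot.servo_line(np.r_[P[:2],.125],o);robot.servo_line(P,o,speed=.1);print(loc().round(4),tang(-122))
for d in(.019,.015,.0125):
    robot.servo_line(*fp(-122,d),speed=.05);t=tang(-122);print(d,t[0],end=' ')
s=-122
while s>-263:
    s-=(12 if s>-234 else 4)
    robot.servo_line(*fp(s,.0125),speed=.045);t=tang(s);print(s,t[0],end=' ')
    if abs(t[0])>10: break
print(robot.read_t(),loc(),t)
im,d=robot.grab_frame("scene");cv2.imwrite("pics/s4.png",cv2.resize(im[180:330,220:400,::-1],None,fx=4,fy=4,interpolation=2))
```

```text
[ 0.0063 -0.0414  0.0753] (-0.18, array([-0.78, -0.91, -0.38]))
0.019 0.2 0.015 0.18 0.0125 0.15 -134 2.55 -146 2.78 -158 2.01 -170 2.09 -182 1.35 -194 3.11 -206 2.61 -218 1.5 -230 0.82 -242 2.49 -246 2.92 -250 2.73 -254 7.11 -258 12.81 29.775 [-0.02153839  0.02772101  0.07475026] (12.81, array([-13.25,   0.7 ,   6.6 ]))
```

View pics/s4.png

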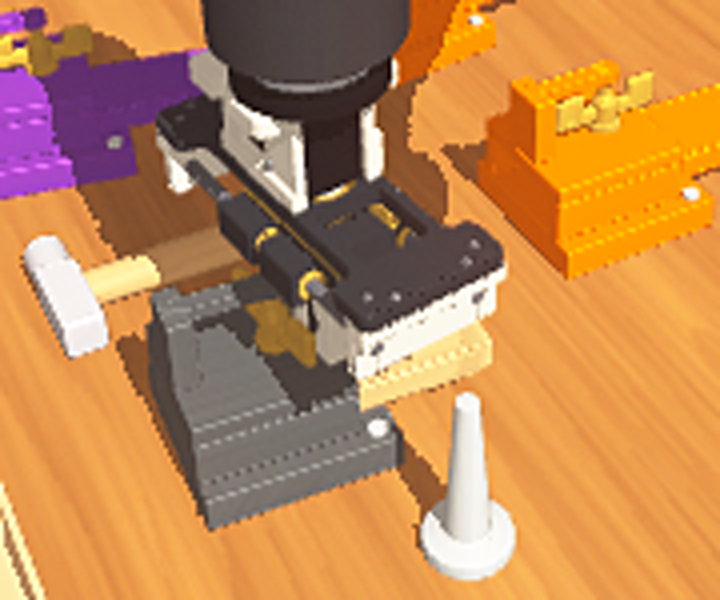

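The force rises sharply at ψ ≈ -254 to -258° and the stop is expected at -255.4°, so it's tight. I'll back off, lift clear and measure.

Run:
```python
from h import *
robot.servo_line(*fp(-258,.024),speed=.08)
P,o=fp(-258,.024);robot.servo_line(np.r_[P[:2],.16],o,speed=.2)
robot.goto(w(-.10,0.0,.22),R(YAW))
T=tcp();im,d=robot.grab_frame("wrist");np.savez("w3.npz",T=T,d=d,im=im)
cv2.imwrite("pics/w3.png",im[:,:,::-1]);cv2.imwrite("pics/w3c.png",cv2.resize(im[30:220,250:390,::-1],None,fx=4,fy=3,interpolation=2))
print(robot.read_t(),fl())
```

```text
33.1917 [-0.24 -0.57  0.69]
```

View pics/w3.png

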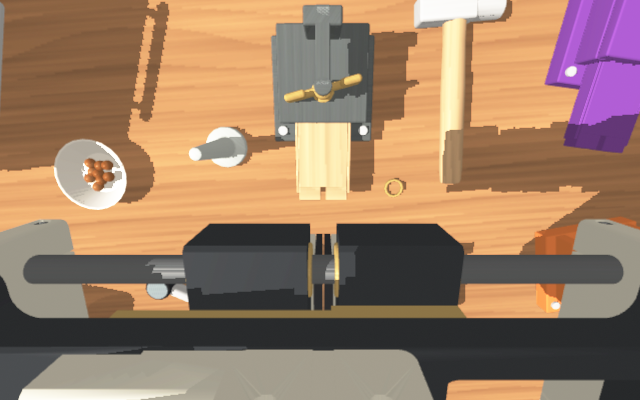

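View pics/w3c.png

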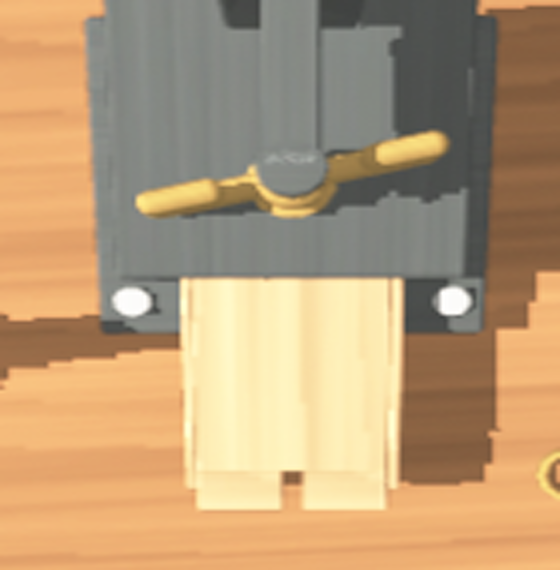

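Run:
```python
from h import *
z=np.load("w3.npz");T=z["T"]
L=lambda u,v,h:(RZ.T@(ray("wrist",u,v,h,T)[:2]-A)).round(4)
a,b=L(285,98,.091),L(361.5,77.7,.091);print(a,b,np.degrees(np.arctan2(*(a-b)[::-1])),L(299,199.7,.04),L(347,199.7,.04))
```

```text
[-0.0079  0.0338] [ 0.0089 -0.0336] 103.99623245521731 [-0.1132  0.0273] [-0.1133 -0.0272]
```

Run:
```python
from h import *
robot.job_done();print(robot.read_t())
```

```text
the job is handed in; nothing more can be done
the job is handed in; nothing more can be done
```

I pushed the bench pin home with the shut fingertips, then tightened the brass thumbscrew to its stop in two one-sided strokes. I then lifted the hand clear and handed the job in at about 33 s of the 64 s allowed; no verdict is reported back.

- **Pin:** I felt a firm stop while pushing, at about 17 N. The last image puts its front end 113 mm in front of the screw axis, against 115 mm nominal. The 2 mm difference is within the camera calibration, and the reading was the same before and after tightening.
- **Thumbscrew:** the resistance jumped from about 2.5 N to 13 N at the expected stop. The last image puts the wings at 104° in the clamp frame, which is about 7.60 rad (stop 7.6).
- **Bystanders and hand:** the bystanders in view looked unmoved in the pictures; I didn't measure them. The last force reading was under 1 N with the hand clear.

No check failed.

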